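Snap the desoldering pump into its spring dock

ROBOT

A 7-joint arm with a two-finger parallel gripper is mounted at the origin on the work surface; the furniture and walls round the work are solid. World frame = base frame: x ahead of the robot, y to its left, z up, the work surface at z = 0. Lengths are in m, angles in rad, forces in N, time in s.
With the tool pointing down it reaches from about 0.35 to 0.9 m from the base axis. Payload 8.1 kg.
Tool frame: the origin (TCP) lies on the centre line of the jaws, within the pads' length; the fingertips stand 19 mm ahead of it and the grasp point (between the pads) is the TCP; z points along the fingers, y is the line along which they close (so a half turn about z gives the same grasp; the last joint's range is limited). The gripper opens to 85 mm and grips with 20 to 120 N. Pads are 22 mm wide; open, the fingers measure 114 mm over their backs; the gripper's body (76 mm by 85 mm) begins 54 mm behind the grasp point. The pads swing forward as they close: fully open they stand 13 mm farther back than shut.
Start: joints at [-1.245, 0.434, 0.025, 1.573, -0.012, 1.134, -0.075], TCP at [0.26, 0.568, 0.25] pointing down, gripper open.
Joint ranges: [-2.62, 2.62], [-0.44, 2.09], [-1.27, 1.32], [0.08, 2.57], [-1.32, 4.46], [0.12, 2], [-2.74, 2.74]. Speed limits (rad/s): [2.22, 2.22, 3.01, 3.01, 3.14, 3.14, 3.14].

INTERFACE

Orientations are given as a 3x3 rotation matrix whose columns are the frame's x, y, z axes.
In Python, from plant import env gives the robot as it stands. The module is installed in compiled form; this text tells all that it offers.
- The arm moves only by the tool apply_moves, never from a script. Its arguments are lists of equal length, an entry for each row: "xyz": the shift along the tool's x, y, z in mm, a list of three; "rot": the turn, a rotation vector about the tool's x, y, z in degrees, a list of three; "hand": the gripper command: -1 is shut, 1 is fully open, values between are in proportion. In form: {"xyz": [[tx, ty, tz], ...], "rot": [[rx, ry, rz], ...], "hand": [hand, ...]}. A call has 1 to 8 rows; each row shifts and turns the commanded pose from where the row before left it, along the tool's axes as they then stand; what a row does not reach is not made up. A row lasts 1/12 s, in which the tool goes at most 41.7 mm and 7.16 degrees, less where a joint would pass 70% of its speed; a pose out of reach is approached as far as the arm can. A call with a gripper value outside its range is refused whole. The fingers move at their own pace and stop on an object; "newtons" is the grip in N (left out, the last holds). Time passes only in rows, so rows that do not move let the fingers close. It gives the time, the measured TCP pose, the force, the opening and the grip force at its end, in the units of the state.
- env.read_state(): the state, without advancing time (a new reading comes with each control period).
- env.camera(name): name is "scene" or "side" or "wrist"; returns a dict with "image" (420x560x3 uint8, red, green, blue), "camera_matrix" (3x3 intrinsics, pixels), "pose" (4x4, takes a point from camera to world coordinates). Camera axes: x right, y down, z forward; pixel columns grow to the right and rows downward; lengths in m; the calibration is good to about 2 mm. A picture is of the moment at which its call begins. There is no depth.
- env.sign_off(): hands the job in; it is judged then, once.
The state is a dict: "clock": time; "joints": joint angles; "dq": joint speeds; "tau": joint torques, N m; "tcp_pos": TCP position; "eef_rot": TCP orientation; "force": force on the tool from outside, world axes, zero at the start; "ft_torque": the same for the moment, N m; "grip_width": finger opening in m; "grip_force": force on a finger pad.
Only numpy, scipy, OpenCV 4.12 (cv2) and the standard library are available. Lean on these libraries where they do the work, as an engineer would, in place of code of your own. Each camera call takes 0.05 s, during which the arm holds its last target. There are 200 camera calls.

TASK

Pick up the blue desoldering pump and press it down between the orange spring fingers of the dock, with its white nose toward the red end plate and still about 15 mm short of it, until both pairs of fingers have snapped around it. Then slide it along in the fingers until the nose gently meets the end plate, and let go. Press no harder than needed, and leave the tape roll, the heatsink and the memory module where they are.

Things in the scene. Friction and masses are not known exactly. Their poses are not given: they have to be found in the camera images.
- pump_mid (a point): Middle, on the axis, of a loose desoldering pump: round blue barrel 20 mm in diameter and 145 mm long, white nozzle 9 mm thick at one end, black plunger knob at the other; 197 mm in all, 0.07 kg. Starts lying on the table, axis 10 mm up; a small flat underneath stops it rolling. y runs along the barrel toward the nozzle, z up. The barrel can be grasped up to 60 mm either way of this point.
- pump_nose (a point): Tip of the pump's white nozzle, on the axis, 100 mm from pump_mid along its +y.
- pump: The pump as a whole; origin on its underside, 10 mm below pump_mid, same axes.
- dock: The whole dock: dark steel foot plate 64 x 230 x 6 mm fixed to the table (origin at the centre of its underside, long side along its y axis) carrying a sprung aluminium rail 40 x 216 x 5 mm, four orange spring fingers and the end plate.
- rail_seat (a point): Point on the rail, midway between the two finger pairs, where pump_mid lies when the pump is fully seated with its nose on the end plate; at rest 54 mm above the table, 22 mm above the rail's top face. y runs along the rail toward the end plate, z up. Between y = -38 and +38 mm the rail is bare, with room for a gripper. The rail floats on soft springs: see throat_front.
- end_plate: Upright red plate 34 mm wide, 36 mm high, 6 mm thick at the end of the rail, moving with it. Rubber-mounted: it gives along the rail by 1 mm for every 4 N, at most 4 mm.
- plate_face (a point): Point on the face of the end plate that the nose meets, level with the seated pump axis, 100 mm from rail_seat along its +y.
- tape_roll: Loose blue roll of tape, 66 mm across, 19 mm high, a bystander; origin under its centre.
- heatsink: Loose aluminium heatsink 40 x 40 x 24 mm, a bystander; origin under its centre.
- ram_stick_1: Loose green memory module 31 x 133 x 4 mm lying flat, a bystander; origin under its centre.
- throat_front (a point): Middle of the throat of the front finger pair, nearer the end plate: level with the fingers' rounded beads, 6.5 mm above the seated pump axis, 48 mm from rail_seat along +y. Throat 16 mm wide when closed, fingers 16 mm long along y, flared lips 10 mm higher. The rail and its fingers sink straight down under load, at most 20 mm, and rise again; the fingers give way only after the rail has sunk some way.
- throat_rear (a point): Same for the rear finger pair, 48 mm from rail_seat along -y. A barrel laid on the closed fingers has its axis 7 mm above this point. Under some 10 to 16 N the fingers spread and snap shut over it with a clear drop of the pressing force, and it rests on two black saddles, axis 6.5 mm below this point. How far the rail sinks before the snap varies with friction.

How it is judged:
On the way:
1. the pump is snapped fully down between both pairs of fingers, nose toward the end plate but at least 5 mm short of it (z of pump_mid in the frame of rail_seat between -0.003 and 0.003 m and angle between the y axis of pump_mid and the y axis of rail_seat, either way round below 0.05 rad and y of pump_nose in the frame of plate_face between -0.03 and -0.005 m), for 0.2 s.
At the end, for the whole second after the job is handed in: The pump lies at rest in the dock, its axis within 3 mm of the seated height and within 0.05 rad of the rail's direction, its nose within 2 mm of the end plate (along the rail) and within 4 mm of the middle of its face; it has been let go (z of pump_mid in the frame of rail_seat between -0.003 and 0.003 m and horizontal distance between pump_nose and plate_face below 0.004 m and y of pump_nose in the frame of plate_face above -0.002 m and angle between the y axis of pump_mid and the y axis of rail_seat, either way round below 0.05 rad and linear speed of pump below 0.01 m/s); the robot touches nothing.
It fails at once if the pump and the dock are pressed together with more than 30 N (contact force between pump and dock above 30 N).
It fails at once if the nose is pressed on the end plate with more than 15 N (contact force between pump and end_plate above 15 N).
It fails at once if the robot pushes on the dock itself with more than 10 N (contact force between any of the fingers, the arm and dock above 10 N).
It fails at once if a bystander is moved by more than 20 mm (distance of any of tape_roll, heatsink, ram_stick_1 from where it was at the start of the episode above 0.02 m).
It also fails if it takes over 72 s, if anything falls off the work surface, if the arm or the gripper's body presses on something with over 40 N, if the wrist force passes 120 N, or if a joint passes its speed limit or range.

## Working session

There is one attempt and no reset: what is moved stays moved. The work goes in short steps, Python scripts to look and compute and a tool call to move; the robot and the scene stay as the last step left them, time stands still between calls to the robot, and variables do not carry over. Pictures are saved under pics/ and viewed, at most 14 in all, crops included, and the job is handed in when it is done.

Besides the shell and the picture viewer there is one more tool, called by a JSON object that holds its "name" and its "arguments", one argument or row to a line. apply_moves: Moves the arm, as the interface text tells. Its arguments: {"type":"object","properties":{"xyz":{"type":"array","items":{"type":"array","items":{"type":"number"}}},"rot":{"type":"array","items":{"type":"array","items":{"type":"number"}}},"hand":{"type":"array","items":{"type":"number"}},"newtons":{"type":"number"}},"required":["xyz","rot","hand"]}

```bash
mkdir -p pics; python3 - <<'E'
from plant import env
import cv2,numpy as np
for n in("scene","side"):
    c=env.camera(n);cv2.imwrite(f"pics/{n}0.png",c["image"][:,:,::-1]);np.savez(f"pics/{n}0.npz",K=c["camera_matrix"],T=c["pose"],im=c["image"])
s=env.read_state();print(s["clock"],s["tcp_pos"],s["eef_rot"],s["grip_width"],s["force"])
E
```

```text
0.1 [0.2597432 0.5679796 0.2495951] [[-9.09430169e-01  4.15856391e-01 -4.78735496e-04]
 [ 4.15856639e-01  9.09429090e-01 -1.40907201e-03]
 [-1.50595614e-04 -1.48053793e-03 -9.99998893e-01]] 0.08505450437712588 [-0.00399022  0.04586026 -0.07747762]
```

View pics/scene0.png

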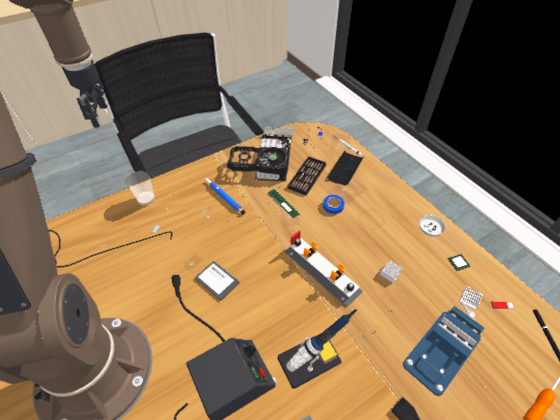

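View pics/side0.png

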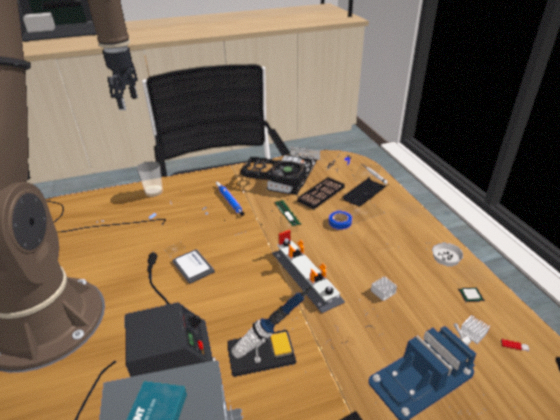

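Scene: pump runs from about (207,181) to (243,213), dock from about (293,240) (red plate) to (357,295). Side: pump (218,184)–(242,214), dock (283,237)–(335,300). I'll zoom in on both.

```bash
python3 - <<'E'
import cv2,numpy as np
def crop(n,x,y,w,h):
    im=cv2.imread(f"pics/{n}0.png")[y:y+h,x:x+w];return cv2.resize(im,(400,300),interpolation=cv2.INTER_CUBIC)
a=np.hstack([crop("scene",195,165,60,45+10),crop("side",200,172,60,55)])
b=np.hstack([crop("scene",280,225,88,80),crop("side",262,225,88,80)])
cv2.imwrite("pics/crop1.png",np.vstack([a,b]))
for n in("scene","side"):
    d=np.load(f"pics/{n}0.npz");print(d["K"],d["T"])
E
```

```text
[[378.90743094   0.         280.15617413]
 [  0.         378.90743094 208.21337205]
 [  0.           0.           1.        ]] [[ 0.84631287 -0.41179638  0.33790275  0.21976599]
 [-0.53263479 -0.64537623  0.54753055 -0.45829505]
 [-0.0073967  -0.64336091 -0.76552729  0.89637633]
 [ 0.          0.          0.          1.        ]]
[[432.14565272   0.         279.65887043]
 [  0.         432.14565272 213.94349802]
 [  0.           0.           1.        ]] [[ 0.94932193 -0.20009348  0.24238496  0.30880078]
 [-0.31375907 -0.55785934  0.7683412  -0.76159545]
 [-0.01852335 -0.80545363 -0.59236925  0.73907428]
 [ 0.          0.          0.          1.        ]]
```

View pics/crop1.png

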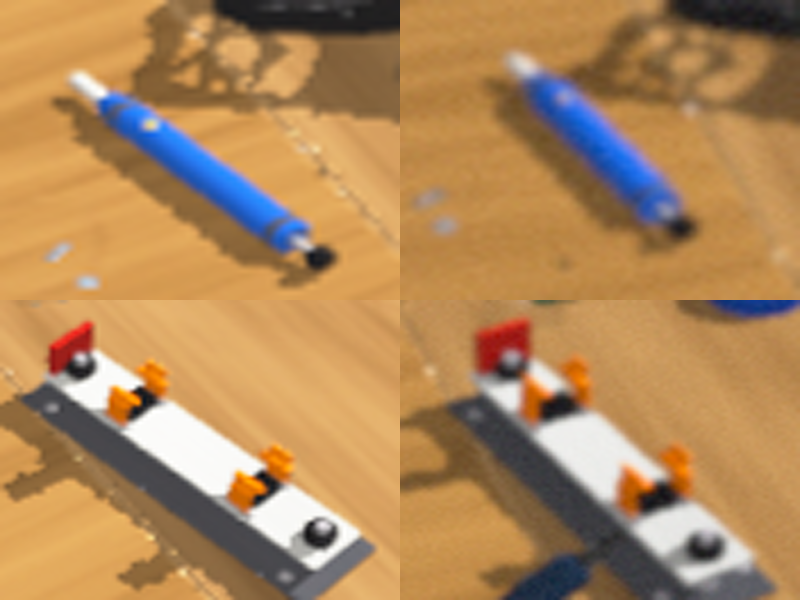

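Close-up: white nose at top-left of the pump (scene crop (74,78)), black knob at bottom-right (330,260). On the dock the red plate is at the far-left end; saddles at (140,403) and (268,487). Triangulate these.

```bash
cat > h.py <<'E'
import numpy as np
def ray(K,T,p):
    d=T[:3,:3]@np.linalg.solve(K,[p[0],p[1],1.]);return T[:3,3],d/np.linalg.norm(d)
def tri(obs):
    A=np.zeros((3,3));b=np.zeros(3);R=[ray(*o) for o in obs]
    for c,d in R:
        P=np.eye(3)-np.outer(d,d);A+=P;b+=P@c
    x=np.linalg.solve(A,b);return x,max(np.linalg.norm((np.eye(3)-np.outer(d,d))@(x-c)) for c,d in R)
def proj(K,T,X):
    q=K@(T[:3,:3].T@(np.asarray(X)-T[:3,3]));return q[:2]/q[2]
def atz(K,T,p,z):
    c,d=ray(K,T,p);return c+d*(z-c[2])/d[2]
E
python3 - <<'E'
import numpy as np
from h import *
S=np.load("pics/scene0.npz");D=np.load("pics/side0.npz")
def up(p,x,y,w,h): return ((p[0]+.5)*w/400-.5+x,(p[1]+.5)*h/300-.5+y)
A=[("nose",(74,78),(108,58)),("knob",(330,262),(290,234))]
B=[("footFL",(25,95),(50,108)),("footNR",(375,247),(375,285)),("sadF",(140,103),(160,107)),("sadR",(268,187),(257,197)),("fLf",(112,88),(122,76)),("fRf",(166,84),(188,100)),("plateTL",(50,50),(77,30)),("plateTR",(93,23),(130,20)),("railNR",(360,233),(352,272))]
for L,s,d in((A,(195,165,60,55),(200,172,60,55)),(B,(280,225,88,80),(262,225,88,80))):
    for n,p,q in L:
        p=up(p,*s);q=up(q,*d);x,e=tri([(S["K"],S["T"],p),(D["K"],D["T"],q)])
        print(n,np.round(x,4),round(e,4),"z.01:",atz(S["K"],S["T"],p,.01)[:2].round(4),atz(D["K"],D["T"],q,.01)[:2].round(4),"z.036",atz(S["K"],S["T"],p,.036)[:2].round(4),atz(D["K"],D["T"],q,.036)[:2].round(4))
E
```

```text
nose [0.4696 0.4082 0.0144] 0.0013 z.01: [0.4722 0.413 ] [0.4692 0.4143] z.036 [0.4648 0.3875] [0.4635 0.3724]
knob [0.5099 0.2222 0.0063] 0.0008 z.01: [0.5096 0.2197] [0.5081 0.2168] z.036 [0.5011 0.1998] [0.501  0.1819]
footFL [ 0.5442  0.0465 -0.0044] 0.0023 z.01: [0.5415 0.0391] [0.5373 0.0297] z.036 [0.532  0.0245] [0.5291 0.0015]
footNR [ 0.6419 -0.1721  0.0077] 0.0007 z.01: [ 0.6415 -0.1727] [ 0.6401 -0.1742] z.036 [ 0.6292 -0.1811] [ 0.6283 -0.1952]
sadF [ 0.5849 -0.0188  0.0376] 0.0003 z.01: [ 0.597  -0.0046] [0.5954 0.0102] z.036 [ 0.5859 -0.0179] [ 0.5852 -0.0173]
sadR [ 0.602  -0.1167  0.0433] 0.0021 z.01: [ 0.6193 -0.1029] [ 0.6137 -0.0869] z.036 [ 0.6076 -0.1133] [ 0.6028 -0.1109]
fLf [ 0.5653 -0.0152  0.067 ] 0.0009 z.01: [0.5901 0.0156] [0.5861 0.0477] z.036 [0.5793 0.0017] [0.5762 0.0188]
fRf [ 0.6056 -0.0132  0.035 ] 0.0031 z.01: [6.203e-01 6.000e-04] [0.6126 0.0117] z.036 [ 0.6086 -0.0128] [ 0.6018 -0.0159]
plateTL [0.5527 0.028  0.0738] 0.0014 z.01: [0.5769 0.0653] [0.5777 0.1045] z.036 [0.5665 0.0499] [0.5681 0.0736]
plateTR [0.5883 0.0379 0.0666] 0.0007 z.01: [0.6142 0.072 ] [0.611  0.1048] z.036 [0.6026 0.0564] [0.6003 0.0739]
railNR [ 0.6367 -0.1612  0.0119] 0.0034 z.01: [ 0.6413 -0.1599] [ 0.6338 -0.1611] z.036 [ 0.6289 -0.1686] [ 0.6222 -0.1825]
```

{"name": "apply_moves", "arguments": {
  "xyz": [
    [-38, -16, 0],
    [-38, -16, 0],
    [-38, -16, 0],
    [-38, -16, 0],
    [-38, -16, 0],
    [-38, -16, 0],
    [-38, -16, 0],
    [-38, -16, 0]
  ],
  "rot": [
    [0, 0, 0],
    [0, 0, 0],
    [0, 0, 0],
    [0, 0, 0],
    [0, 0, 0],
    [0, 0, 0],
    [0, 0, 0],
    [0, 0, 0]
  ],
  "hand": [1, 1, 1, 1, 1, 1, 1, 1]
}}

```text
clock: 0.77
tcp_pos: [0.4839, 0.3238, 0.2501]
eef_rot: [[-0.91, 0.416, -0.0], [0.416, 0.91, -0.0], [0.0, -0.0, -1.0]]
force: [1.2, 1.2, 0.4]
grip_width: 0.0852
grip_force: 0.0
```

{"name": "apply_moves", "arguments": {
  "xyz": [
    [0, 0, 0],
    [0, 0, 0],
    [0, 0, 0],
    [0, 0, 0],
    [0, 0, 0],
    [0, 0, 0],
    [0, 0, 0],
    [0, 0, 0]
  ],
  "rot": [
    [0, 0, 6.75],
    [0, 0, 6.75],
    [0, 0, 6.75],
    [0, 0, 6.75],
    [0, 0, 6.75],
    [0, 0, 6.75],
    [0, 0, 6.75],
    [0, 0, 6.75]
  ],
  "hand": [1, 1, 1, 1, 1, 1, 1, 1]
}}

```text
clock: 1.43
tcp_pos: [0.4829, 0.3255, 0.2499]
eef_rot: [[-0.192, 0.981, -0.001], [0.981, 0.192, -0.0], [-0.0, -0.001, -1.0]]
force: [-0.4, -0.4, -0.6]
grip_width: 0.0857
grip_force: 0.0
```

```bash
python3 - <<'E'
from plant import env
import cv2,numpy as np
from h import *
c=env.camera("wrist");cv2.imwrite("pics/w1.png",c["image"][:,:,::-1]);np.savez("pics/w1.npz",K=c["camera_matrix"],T=c["pose"],im=c["image"])
s=env.read_state();print(s["clock"],s["tcp_pos"],s["eef_rot"],s["joints"])
print(c["camera_matrix"],c["pose"])
for X in((.4705,.4135,.01),(.509,.2185,.01),(.49,.3155,.01)):print(proj(c["camera_matrix"],c["pose"],X))
E
```

```text
1.4833 [0.48282731 0.32554863 0.24989317] [[-1.84164620e-01  9.82895161e-01 -7.04339257e-04]
 [ 9.82895364e-01  1.84164338e-01 -4.46927454e-04]
 [-3.09568659e-04 -7.74600015e-04 -9.99999652e-01]] [-0.91883617  0.37040244  0.32119533  1.70004406 -0.12911535  1.09277887
 -0.37311696]
[[343.62500718   0.         279.42876633]
 [  0.         343.62500718 205.69290391]
 [  0.           0.           1.        ]] [[ 9.81183659e-01  1.84886010e-01  5.56398310e-02  4.67847421e-01]
 [ 1.93074504e-01 -9.38161906e-01 -2.87357747e-01  3.98090745e-01]
 [-9.29257454e-04  2.92693358e-01 -9.56205906e-01  3.73716589e-01]
 [ 0.00000000e+00  0.00000000e+00  0.00000000e+00  1.00000000e+00]]
[285.34657697  85.22835327]
[284.59731111 265.26397738]
[285.07749946 182.75876128]
```

View pics/w1.png

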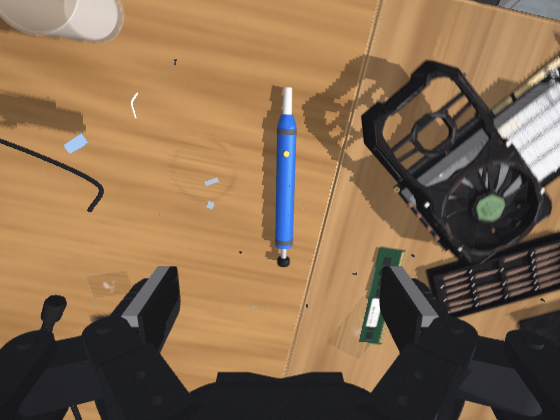

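Wrist view: pump nose tip at (287.5,87), knob end (283.5,267), barrel between; memory module is at about (360–405, 247–343), i.e. right of the knob end.

```bash
python3 - <<'E'
import numpy as np,cv2
from h import *
d=np.load("pics/w1.npz");K,T,im=d["K"],d["T"],d["im"]
hsv=cv2.cvtColor(im,cv2.COLOR_RGB2HSV);m=cv2.inRange(hsv,(100,140,60),(125,255,255));m[:, :260]=0;m[:, 310:]=0
ys,xs=np.nonzero(m);print(ys.min(),ys.max())
for y in(140,160,180,200,220,235):
    r=xs[ys==y];print(y,r.min(),r.max())
n=atz(K,T,(287.5,87),.01);k=atz(K,T,(283.5,267),.01);print("nose",n,"knob",k,np.linalg.norm(n-k))
c=[(ys_,xs[ys==ys_].mean()) for ys_ in range(140,240)];p=np.polyfit(*zip(*c),1)
a=atz(K,T,(np.polyval(p,140),140),.01);b=atz(K,T,(np.polyval(p,238),238),.01);u=(a-b)/np.linalg.norm(a-b);print("axis",u,"angle",np.degrees(np.arctan2(-u[0],u[1])))
mid=a+u*(np.dot(n-a,u)-.1);print("mid",mid)
S=np.load("pics/scene0.npz")
print("triang nose",tri([(K,T,(287.5,87)),(S["K"],S["T"],(206.1,179.3))]),"knob",tri([(K,T,(283.5,265)),(S["K"],S["T"],(244,212.5))]))
for q in((376,247),(405,254),(360,340),(387,343)):print("ram",atz(K,T,q,.003))
t=np.array([0.48282731,0.32554863]);R=np.array([[-.184165,.982895],[.982895,.184165]])
print("tool shift",R.T@(mid[:2]-t))
E
```

```text
115 248
140 277 295
160 277 294
180 277 293
200 276 293
220 276 292
235 276 291
nose [0.47294686 0.41227424 0.01      ] knob [0.50818262 0.21605061 0.01      ] 0.19936216799215936
axis [-0.17455723  0.98464703  0.        ] angle 10.052892653371858
mid [0.49015928 0.31376641 0.01      ]
triang nose (array([0.47301844, 0.41232942, 0.00823888]), np.float64(4.878959255169335e-05)) knob (array([0.50830608, 0.21911412, 0.01149459]), np.float64(0.0008044735867542239))
ram [0.61013865 0.25891426 0.003     ]
ram [0.64611333 0.25687885 0.003     ]
ram [0.62544845 0.13006804 0.003     ]
ram [0.66067031 0.13235775 0.003     ]
tool shift [-0.01293098  0.00503668]
```

{"name": "apply_moves", "arguments": {
  "xyz": [
    [-1, 5, 0],
    [0, 0, 36],
    [0, 0, 36],
    [0, 0, 36],
    [0, 0, 36],
    [0, 0, 36],
    [0, 0, 20],
    [0, 0, 0]
  ],
  "rot": [
    [0, 0, 0.55],
    [0, 0, 0],
    [0, 0, 0],
    [0, 0, 0],
    [0, 0, 0],
    [0, 0, 0],
    [0, 0, 0],
    [0, 0, 0]
  ],
  "hand": [1, 1, 1, 1, 1, 1, 1, 1]
}}

```text
clock: 2.15
tcp_pos: [0.4859, 0.3237, 0.0457]
eef_rot: [[-0.192, 0.981, -0.006], [0.981, 0.192, -0.005], [-0.004, -0.007, -1.0]]
force: [-0.8, -0.5, -0.7]
grip_width: 0.0856
grip_force: 0.0
```

```bash
python3 - <<'E'
from plant import env
import cv2,numpy as np
from h import *
c=env.camera("side");np.savez("pics/sd1.npz",K=c["camera_matrix"],T=c["pose"],im=c["image"])
c=env.camera("wrist");cv2.imwrite("pics/w2.png",c["image"][:,:,::-1])
s=env.read_state();print(s["clock"],s["tcp_pos"],s["eef_rot"],s["force"])
E
```

```text
2.25 [0.48843964 0.3253347  0.050198  ] [[-1.90676935e-01  9.81652437e-01 -8.94586741e-04]
 [ 9.81652681e-01  1.90676299e-01 -7.50314868e-04]
 [-5.65971929e-04 -1.02124121e-03 -9.99999318e-01]] [1.10631827 0.96331104 0.75350246]
```

View pics/w2.png

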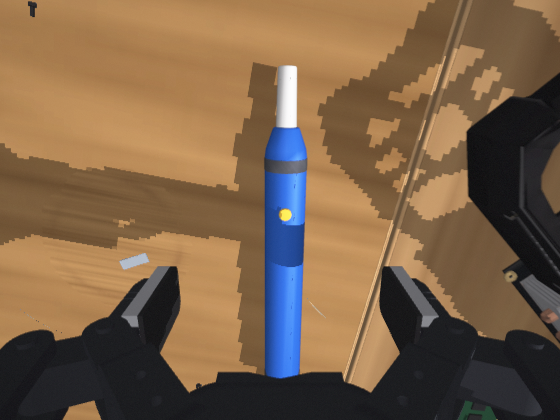

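Pump is between the pads (barrel x 265–303, pads' inner faces at 178 and 382). Descend 28 mm and close.

{"name": "apply_moves", "arguments": {
  "xyz": [
    [0, 0, 14],
    [0, 0, 14],
    [0, 0, 0],
    [0, 0, 0],
    [0, 0, 0],
    [0, 0, 0],
    [0, 0, 0],
    [0, 0, 0]
  ],
  "rot": [
    [0, 0, 0.9],
    [0, 0, 0],
    [0, 0, 0],
    [0, 0, 0],
    [0, 0, 0],
    [0, 0, 0],
    [0, 0, 0],
    [0, 0, 0]
  ],
  "hand": [1, 1, 1, 0.3, -0.2, -0.4, -1, -1],
  "newtons": 60
}}

```text
clock: 2.92
tcp_pos: [0.4886, 0.3259, 0.0231]
eef_rot: [[-0.173, 0.985, 0.001], [0.985, 0.173, 0.001], [0.001, 0.001, -1.0]]
force: [0.5, 0.3, -1.1]
grip_width: 0.0258
grip_force: 0.0
```

{"name": "apply_moves", "arguments": {
  "xyz": [
    [0, 0, 0],
    [0, 0, 0],
    [0, 0, 0],
    [0, 0, 0],
    [0, 0, 0]
  ],
  "rot": [
    [0, 0, 0],
    [0, 0, 0],
    [0, 0, 0],
    [0, 0, 0],
    [0, 0, 0]
  ],
  "hand": [-1, -1, -1, -1, -1],
  "newtons": 60
}}

```text
clock: 3.33
tcp_pos: [0.4886, 0.3258, 0.0232]
eef_rot: [[-0.173, 0.985, 0.001], [0.985, 0.173, 0.001], [0.001, 0.001, -1.0]]
force: [-1.6, -0.6, 8.4]
grip_width: 0.0177
grip_force: 58.5
```

{"name": "apply_moves", "arguments": {
  "xyz": [
    [0, 0, -5],
    [0, 0, -15],
    [0, 0, -30],
    [0, 0, -30],
    [0, 0, -30],
    [0, 0, -20],
    [0, 0, 0],
    [0, 0, 0]
  ],
  "rot": [
    [0, 0, 0],
    [0, 0, 0],
    [0, 0, 0],
    [0, 0, 0],
    [0, 0, 0],
    [0, 0, 0],
    [0, 0, 0],
    [0, 0, 0]
  ],
  "hand": [-1, -1, -1, -1, -1, -1, -1, -1]
}}

```text
clock: 4.0
tcp_pos: [0.4887, 0.326, 0.1536]
eef_rot: [[-0.173, 0.985, 0.002], [0.985, 0.173, 0.002], [0.001, 0.002, -1.0]]
force: [-0.7, 0.0, -1.9]
grip_width: 0.0173
grip_force: 58.8
```

```bash
python3 - <<'E'
from plant import env
import cv2,numpy as np
from h import *
for n in("scene","side","wrist"):
    c=env.camera(n);np.savez(f"pics/{n}3.npz",K=c["camera_matrix"],T=c["pose"],im=c["image"]);cv2.imwrite(f"pics/{n}3.png",c["image"][:,:,::-1])
s=env.read_state();print(s["clock"],s["tcp_pos"],s["eef_rot"],s["force"],s["ft_torque"],s["grip_width"])
def cr(n,x,y,w,h,W,H): return cv2.resize(cv2.imread(f"pics/{n}3.png")[y:y+h,x:x+w],(W,H),interpolation=cv2.INTER_CUBIC)
a=np.hstack([cr("scene",185,120,80,60,400,300),cr("side",190,110,80,60,400,300)])
b=cr("wrist",100,20,400,150*2,400,300)
cv2.imwrite("pics/m3.png",np.vstack([a,np.hstack([b,np.zeros_like(b)])]))
E
```

```text
4.15 [0.48743469 0.32517815 0.15115122] [[-1.73366111e-01  9.84855965e-01 -1.70865893e-03]
 [ 9.84856974e-01  1.73364066e-01 -1.28152453e-03]
 [-9.65897016e-04 -1.90495758e-03 -9.99997719e-01]] [-0.09665054 -0.10198154 -1.42152113] [ 4.68673102e-06  6.96031246e-04 -1.47049530e-02] 0.01780970629175212
```

View pics/m3.png

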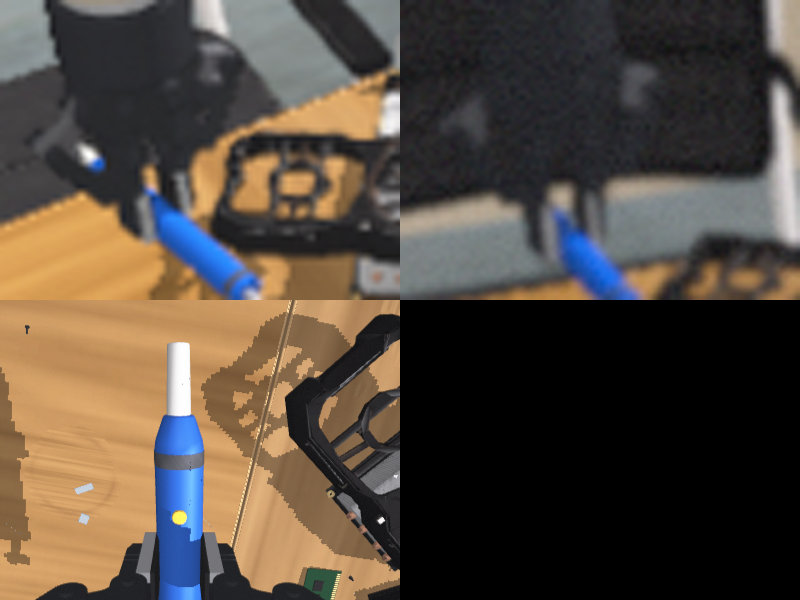

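Pump is held by the pads, level-looking; nose tip in the wrist image at (278,63), barrel centred at x≈279.

```bash
python3 - <<'E'
import numpy as np,cv2
from h import *
d=np.load("pics/wrist3.npz");K,T,im=d["K"],d["T"],d["im"]
t=np.array([0.48743469,0.32517815,0.15115122]);R=np.array([[-.173366,.984856,-.0017],[.984857,.173364,-.00128],[-.00097,-.0019,-1]])
for z in(.128,.133,.138,.143):print(z,(R.T@(atz(K,T,(278,63),z)-t)).round(4), "width nozzle px", proj(K,T,t+R@[.088,0,t[2]-z]))
hsv=cv2.cvtColor(im,cv2.COLOR_RGB2HSV);m=cv2.inRange(hsv,(100,140,60),(125,255,255));m[:,:230]=0;m[:,330:]=0
for y in(200,210,230,245):
    r=np.nonzero(m[y])[0];print(y,r.min(),r.max())
# barrel end in side/scene
for n in("scene","side"):
    d=np.load(f"pics/{n}3.npz")
    for tz in(.008,.013,.018):print(n,proj(d["K"],d["T"],t+R@[-.109,0,tz]),end="")
    hs=cv2.cvtColor(d["im"],cv2.COLOR_RGB2HSV);b=cv2.inRange(hs,(100,140,60),(125,255,255));b[:140]=0;b[220:]=0;b[:,:190]=0;b[:,300:]=0
    cv2.imwrite(f"pics/x{n}.png",cv2.resize(d["im"][130:210,200:300,::-1],(400,320),interpolation=cv2.INTER_CUBIC))
cv2.imwrite("pics/x3.png",np.hstack([cv2.imread("pics/xscene.png"),cv2.imread("pics/xside.png")]))
E
```

```text
0.128 [ 0.0885 -0.0013  0.0231] width nozzle px [281.30558879  64.49972306]
0.133 [ 0.0881 -0.0013  0.0181] width nozzle px [281.37820106  63.18584872]
0.138 [ 0.0876 -0.0013  0.0131] width nozzle px [281.4562672   61.77328974]
0.143 [ 0.0871 -0.0013  0.0081] width nozzle px [281.54042566  60.25049402]
200 256 302
210 256 302
230 256 302
245 257 301
scene [239.4757595 182.861768 ]scene [239.63618895 184.12076168]scene [239.79545204 185.37060209]side [238.90910862 174.22869232]side [239.04559144 175.837271  ]side [239.18137849 177.43764932]
```

View pics/x3.png

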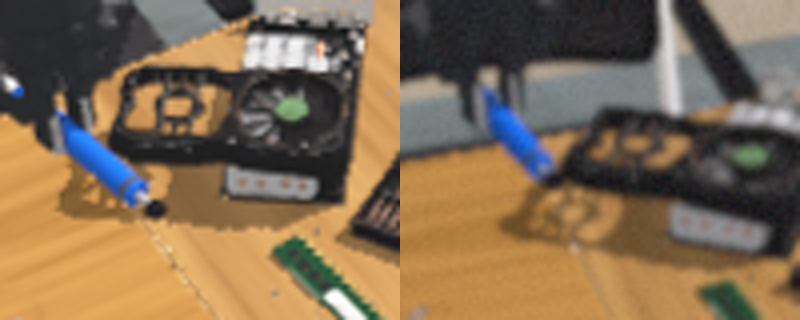

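Level (knob end at scene ≈(240,182.5), side ≈(238.8,175.8), as predicted for a level pump 13 mm below the TCP). Carry to the dock.

{"name": "apply_moves", "arguments": {
  "xyz": [
    [-20, 0, -20],
    [-36, 3, -20],
    [-36, 4, -8],
    [-36, 4, 0],
    [-36, 4, 0],
    [-36, 4, 0],
    [-36, 4, 0],
    [-36, 4, 0]
  ],
  "rot": [
    [0, 0, 0],
    [0, 0, 0],
    [0, 0, 0],
    [0, 0, 0],
    [0, 0, 0],
    [0, 0, 0],
    [0, 0, 0],
    [0, 0, 0]
  ],
  "hand": [-1, -1, -1, -1, -1, -1, -1, -1]
}}

```text
clock: 4.82
tcp_pos: [0.5615, 0.0606, 0.1991]
eef_rot: [[-0.173, 0.985, -0.002], [0.985, 0.173, -0.001], [-0.0, -0.002, -1.0]]
force: [-0.4, 1.3, -1.4]
grip_width: 0.0174
grip_force: 58.8
```

{"name": "apply_moves", "arguments": {
  "xyz": [
    [-36, 4, 0],
    [-36, 4, 0],
    [-36, 4, 0],
    [-36, 0, 0],
    [-19, 0, 0],
    [0, 0, 0],
    [0, 0, 0],
    [0, 0, 0]
  ],
  "rot": [
    [0, 0, 0],
    [0, 0, 0],
    [0, 0, 0],
    [0, 0, 0],
    [0, 0, 0],
    [0, 0, 0],
    [0, 0, 0],
    [0, 0, 0]
  ],
  "hand": [-1, -1, -1, -1, -1, -1, -1, -1]
}}

```text
clock: 5.48
tcp_pos: [0.6015, -0.0949, 0.1991]
eef_rot: [[-0.174, 0.985, -0.002], [0.985, 0.174, 0.001], [0.001, -0.002, -1.0]]
force: [0.3, 0.7, -1.0]
grip_width: 0.0177
grip_force: 58.8
```

```bash
python3 - <<'E'
from plant import env
import cv2,numpy as np
from h import *
s=env.read_state()
c=env.camera("wrist");np.savez("pics/w4.npz",K=c["camera_matrix"],T=c["pose"],im=c["image"],t=s["tcp_pos"],R=s["eef_rot"]);cv2.imwrite("pics/w4.png",cv2.resize(c["image"][:,:,::-1],(800,600),interpolation=cv2.INTER_CUBIC))
print(s["clock"],s["tcp_pos"],s["eef_rot"],s["force"],s["grip_width"])
E
```

```text
5.4833 [ 0.60147316 -0.09489412  0.19911697] [[-1.73942288e-01  9.84753574e-01 -2.11613388e-03]
 [ 9.84755070e-01  1.73944450e-01  8.83422865e-04]
 [ 1.23804357e-03 -1.93020897e-03 -9.99997371e-01]] [ 0.31166643  0.69680316 -0.99960837] 0.017670925825182756
```

View pics/w4.png

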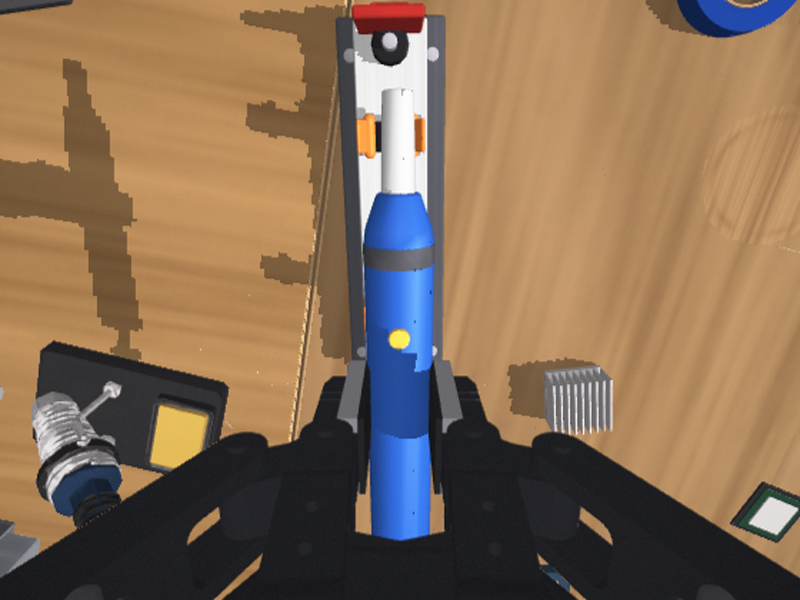

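Wrist view (800-wide): nose tip (398,90); front fingers 357–426 at row 135; plate 353–425, front-face foot of red ≈ row 30; foot-plate bolts (349,55),(433,55),(361,352),(434,352).

```bash
python3 - <<'E'
import numpy as np,cv2
from h import *
d=np.load("pics/w4.npz");K,T,im,t,R=[d[k] for k in("K","T","im","t","R")]
def P(n,p,z):
    q=((p[0]+.5)*.7-.5,(p[1]+.5)*.7-.5);x=atz(K,T,q,z);print(n,"tool",(R.T@(x-t)*1000).round(1),"world",x.round(4))
P("nose",(398,90),t[2]-.013)
for p in((349,55),(433,55),(361,352),(434,352)):P("bolt",p,.006)
P("finger L out",(357,133),.0705);P("finger R out",(426,133),.0705);P("finger C",(391.5,133),.0705)
P("fingerlip front",(391,113),.0705);P("fingerlip rear",(391,158),.0705)
P("plate front top",(389.5,31),.068);P("ptopL",(352,31),.068);P("ptopR",(425,31),.068);
P("ptop back",(389.5,5),.068)
hsv=cv2.cvtColor(im,cv2.COLOR_RGB2HSV)
m=cv2.inRange(hsv,(0,150,80),(6,255,255));
for y in range(0,26,2):
    r=np.nonzero(m[y,200:350])[0];print(y,(r.min()+200,r.max()+200,len(r)) if len(r) else None, im[y,272])
o=cv2.inRange(hsv,(9,170,120),(20,255,255))
for y in range(76,114,3):
    r=np.nonzero(o[y,230:320])[0];print("o",y,r+230 if len(r)<30 else None)
E
```

```text
nose tool [87.5 -1.3 13.1] world [ 0.585  -0.009   0.1861]
bolt tool [124.1 -30.6 193.3] world [0.5493 0.0222 0.006 ]
bolt tool [124.2  18.8 193.2] world [0.598  0.0308 0.006 ]
bolt tool [-65.2 -27.7 193.1] world [ 0.5851 -0.1638  0.006 ]
bolt tool [-65.1  23.4 193. ] world [ 0.6354 -0.1548  0.006 ]
finger L out tool [ 79.2 -21.6 128.8] world [ 0.5661 -0.0205  0.0705]
finger R out tool [ 79.3  12.1 128.7] world [ 0.5993 -0.0146  0.0705]
finger C tool [ 79.3  -4.8 128.7] world [ 0.5827 -0.0176  0.0705]
fingerlip front tool [ 88.4  -5.  128.7] world [ 0.5809 -0.0086  0.0705]
fingerlip rear tool [ 67.5  -5.1 128.7] world [ 0.5845 -0.0292  0.0705]
plate front top tool [124.6  -5.6 131.3] world [0.574  0.0269 0.068 ]
ptopL tool [124.6 -23.1 131.3] world [0.5568 0.0239 0.068 ]
ptopR tool [124.6  11.  131.3] world [0.5904 0.0298 0.068 ]
ptop back tool [135.3  -5.5 131.3] world [0.5722 0.0375 0.068 ]
0 None [176 134  93]
2 (np.int64(260), np.int64(295), 32) [171  55  45]
4 (np.int64(247), np.int64(296), 50) [204  50  46]
6 (np.int64(246), np.int64(296), 51) [213  54  50]
8 (np.int64(246), np
[... 383 characters left out ...]
24 None [209 206 215]
o 76 []
o 79 []
o 82 [255 256 257 258 259 260 261 291]
o 85 [249 250 251 252 253 254 255 256 257 258 261 291 292 293 294 295 296]
o 88 [250 251 252 253 254 255 256 257 258 261 262 291 292 293 294 295 296]
o 91 [250 251 252 253 254 255 256 257 258 261 262 291 292 293 294 295 296]
o 94 [250 252 253 254 255 256 257 258 259 261 262 291 292 293 294 295 296]
o 97 [250 252 253 254 255 256 257 258 259 261 262 291 292 293 294 295 296]
o 100 [250 252 253 254 255 256 257 258 259 261 262 291 292 293 294 295 296]
o 103 [250 252 253 254 255 256 257 258 259 261 262 291 292 293 294 295 296]
o 106 [251 252 253 254 255 256 257 258 259 261 262 291 292]
o 109 [256 257 258 259 260]
o 112 []
```

Dock axis is ≈1.1° off the tool's x, rail_seat about 30 mm ahead and ~3 mm toward −y of the TCP (after camera bias seen on the held nose). Turn, align, descend to 20 mm above contact and re-check.

{"name": "apply_moves", "arguments": {
  "xyz": [
    [0, 0, 0],
    [14, -1, 0],
    [13, -1, 0],
    [0, 0, 30],
    [0, 0, 30],
    [0, 0, 30],
    [0, 0, 9],
    [0, 0, 0]
  ],
  "rot": [
    [0, 0, -1.1],
    [0, 0, 0],
    [0, 0, 0],
    [0, 0, 0],
    [0, 0, 0],
    [0, 0, 0],
    [0, 0, 0],
    [0, 0, 0]
  ],
  "hand": [-1, -1, -1, -1, -1, -1, -1, -1]
}}

```text
clock: 6.2
tcp_pos: [0.5929, -0.0679, 0.0992]
eef_rot: [[-0.194, 0.981, -0.005], [0.981, 0.194, 0.001], [0.002, -0.005, -1.0]]
force: [-0.0, 0.9, -0.6]
grip_width: 0.0177
grip_force: 58.9
```

{"name": "apply_moves", "arguments": {
  "xyz": [
    [0, 0, 0],
    [0, 0, 0]
  ],
  "rot": [
    [0, 0, 0],
    [0, 0, 0]
  ],
  "hand": [-1, -1]
}}

```text
clock: 6.37
tcp_pos: [0.596, -0.0696, 0.1031]
eef_rot: [[-0.193, 0.981, 0.003], [0.981, 0.193, 0.0], [-0.0, 0.003, -1.0]]
force: [-0.5, 0.4, 0.3]
grip_width: 0.0177
grip_force: 58.9
```

```bash
python3 - <<'E'
from plant import env
import cv2,numpy as np
from h import *
s=env.read_state()
I=[]
for n,b in(("wrist",(160,20,240,180)),("scene",(270,200,100,75)),("side",(250,195,100,75))):
    c=env.camera(n);np.savez(f"pics/{n}5.npz",K=c["camera_matrix"],T=c["pose"],im=c["image"],t=s["tcp_pos"],R=s["eef_rot"]);x,y,w,h=b;I.append(cv2.resize(c["image"][y:y+h,x:x+w,::-1],(400,300),interpolation=cv2.INTER_CUBIC))
cv2.imwrite("pics/m5.png",np.vstack([np.hstack([I[0],I[0]*0]),np.hstack(I[1:])]))
print(s["clock"],s["tcp_pos"],s["eef_rot"],s["force"],s["ft_torque"])
E
```

```text
6.3667 [ 0.59600373 -0.06961464  0.10310533] [[-1.92577470e-01  9.81278373e-01  2.58328306e-03]
 [ 9.81281677e-01  1.92577951e-01  6.39719981e-05]
 [-4.34709019e-04  2.54724790e-03 -9.99996661e-01]] [-0.51816454  0.35076426  0.2783486 ] [ 0.01152593  0.02958545 -0.00772857]
```

View pics/m5.png

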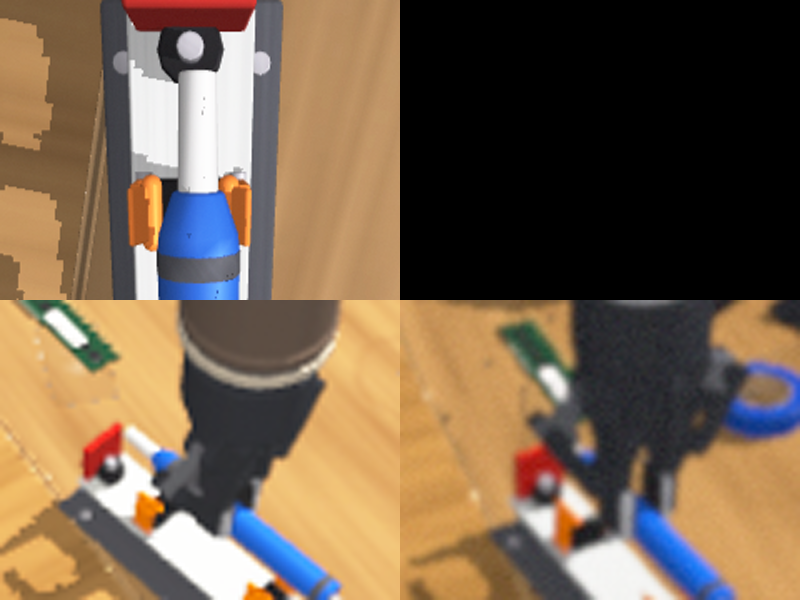

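Wrist crop: nose centre x≈197 (tip row 70), fingers 129–251 (centre 190), plate 124–255, bolts (122,62),(262,62).

```bash
python3 - <<'E'
import numpy as np,cv2
from h import *
d=np.load("pics/wrist5.npz");K,T,im,t,R=[d[k] for k in("K","T","im","t","R")]
def P(n,p,z):
    q=((p[0]+.5)*.6-.5+160,(p[1]+.5)*.6-.5+20);x=atz(K,T,q,z);print(n,"tool",(R.T@(x-t)*1000).round(1),q)
P("nose",(197,71),t[2]-.013)
P("barrelC",(199.5,270),t[2]-.013)
P("bolt L",(122,62),.006);P("bolt R",(262,62),.006)
P("finger L out top",(129,186),.0705);P("finger R",(251,186),.0705)
P("lip front",(152,178),.0705);P("lip rear",(152,246),.0705)
P("plate front top",(124,8),.068);P("pR",(255,8),.068)
P("plate front bottom",(133,31),.032);P("pR",(246,31),.032)
P("rail L@150",(130,150),.032);P("rail R",(252,150),.032)
hsv=cv2.cvtColor(im,cv2.COLOR_RGB2HSV);m=cv2.inRange(hsv,(0,150,70),(6,255,255))
for y in range(14,42,2):
    r=np.nonzero(m[y])[0];r=r[(r>200)&(r<350)];print(y,(r.min(),r.max(),im[y,272]) if len(r) else None)
E
```

```text
nose tool [87.7 -1.4 13. ] (278.0, 62.4)
barrelC tool [42.5 -0.8 13. ] (279.5, 181.79999999999998)
bolt L tool [ 98.9 -28.5  97. ] (233.0, 57.0)
bolt R tool [98.9 21.4 97.1] (317.0, 57.0)
finger L out top tool [ 61.  -19.7  32.5] (237.2, 131.39999999999998)
finger R tool [61.  13.  32.6] (310.4, 131.39999999999998)
lip front tool [ 63.1 -13.5  32.5] (251.0, 126.6)
lip rear tool [ 44.8 -13.9  32.6] (251.0, 167.4)
plate front top tool [104.4 -19.7  35. ] (234.2, 24.6)
pR tool [104.4  13.   35.1] (312.79999999999995, 24.6)
plate front bottom tool [104.9 -21.5  71. ] (239.6, 38.4)
pR tool [104.9  13.5  71.1] (307.4, 38.4)
rail L@150 tool [ 69.4 -23.6  71. ] (237.8, 109.8)
rail R tool [69.4 16.4 71.1] (311.0, 109.8)
14 (np.int64(232), np.int64(313), array([218,  55,  51], dtype=uint8))
16 (np.int64(233), np.int64(313), array([218,  54,  52], dtype=uint8))
18 (np.int64(233), np.int64(313), array([215,  53,  50], dtype=uint8))
20 (np.int64(233), np.int64(313), array([213,  54,  50], dtype=uint8))
22 (np.int64(234), np.int64(313), array([191,  49,  45], dtype=uint8))
24 (np.int64(234), np.int64(312), array([151,  40,  37], dtype=uint8))
26 (np.int64(236), np.int64(310), array([102,  27,  25], dtype=uint8))
28 (np.int64(237), np.int64(309), array([100,  27,  24], dtype=uint8))
30 (np.int64(238), np.int64(308), array([103,  30,  27], dtype=uint8))
32 (np.int64(239), np.int64(308), array([100,  26,  24], dtype=uint8))
34 (np.int64(240), np.int64(307), array([102,  28,  28], dtype=uint8))
36 (np.int64(242), np.int64(306), array([61, 42, 43], dtype=uint8))
38 (np.int64(291), np.int64(304), array([67, 66, 70], dtype=uint8))
40 None
```

Dock centre is ≈2.2 mm further toward −y than the pump; nose gap ≈17 mm. Correct and come down to just above contact.

{"name": "apply_moves", "arguments": {
  "xyz": [
    [2, -2.2, 0],
    [0, 0, 8],
    [0, 0, 8],
    [0, 0, 0],
    [0, 0, 0],
    [0, 0, 0]
  ],
  "rot": [
    [0, 0, 0],
    [0, 0, 0],
    [0, 0, 0],
    [0, 0, 0],
    [0, 0, 0],
    [0, 0, 0]
  ],
  "hand": [-1, -1, -1, -1, -1, -1]
}}

```text
clock: 7.02
tcp_pos: [0.5922, -0.0685, 0.085]
eef_rot: [[-0.192, 0.981, -0.001], [0.981, 0.192, -0.0], [0.0, -0.001, -1.0]]
force: [-0.8, -0.5, -0.4]
grip_width: 0.0174
grip_force: 58.9
```

{"name": "apply_moves", "arguments": {
  "xyz": [
    [0, 0, 1.5],
    [0, 0, 1.5],
    [0, 0, 1.5],
    [0, 0, 1.5],
    [0, 0, 0]
  ],
  "rot": [
    [0, 0, 0],
    [0, 0, 0],
    [0, 0, 0],
    [0, 0, 0],
    [0, 0, 0]
  ],
  "hand": [-1, -1, -1, -1, -1]
}}

```text
clock: 7.43
tcp_pos: [0.5927, -0.0684, 0.0793]
eef_rot: [[-0.192, 0.981, 0.001], [0.981, 0.192, 0.0], [-0.0, 0.001, -1.0]]
force: [1.9, -0.6, 1.3]
grip_width: 0.0173
grip_force: 58.9
```

{"name": "apply_moves", "arguments": {
  "xyz": [
    [0, 0, 1.5],
    [0, 0, 1.5],
    [0, 0, 0]
  ],
  "rot": [
    [0, 0, 0],
    [0, 0, 0],
    [0, 0, 0]
  ],
  "hand": [-1, -1, -1]
}}

```text
clock: 7.68
tcp_pos: [0.5927, -0.0684, 0.0764]
eef_rot: [[-0.192, 0.981, 0.001], [0.981, 0.192, -0.0], [-0.0, 0.001, -1.0]]
force: [1.5, -0.8, 3.8]
grip_width: 0.0175
grip_force: 59.2
```

{"name": "apply_moves", "arguments": {
  "xyz": [
    [0, 0, 1.5],
    [0, 0, 1.5],
    [0, 0, 0]
  ],
  "rot": [
    [0, 0, 0],
    [0, 0, 0],
    [0, 0, 0]
  ],
  "hand": [-1, -1, -1]
}}

```text
clock: 7.93
tcp_pos: [0.5928, -0.0684, 0.0735]
eef_rot: [[-0.192, 0.981, 0.001], [0.981, 0.192, -0.0], [-0.0, 0.001, -1.0]]
force: [0.6, -0.5, 6.6]
grip_width: 0.0177
grip_force: 59.4
```

{"name": "apply_moves", "arguments": {
  "xyz": [
    [0, 0, 1.5],
    [0, 0, 1.5],
    [0, 0, 0]
  ],
  "rot": [
    [0, 0, 0],
    [0, 0, 0],
    [0, 0, 0]
  ],
  "hand": [-1, -1, -1]
}}

```text
clock: 8.18
tcp_pos: [0.5928, -0.0685, 0.0707]
eef_rot: [[-0.192, 0.981, 0.001], [0.981, 0.192, 0.0], [-0.0, 0.001, -1.0]]
force: [1.2, -0.0, 7.1]
grip_width: 0.0179
grip_force: 59.7
```

{"name": "apply_moves", "arguments": {
  "xyz": [
    [0, 0, 1],
    [0, 0, 1],
    [0, 0, 0]
  ],
  "rot": [
    [0, 0, 0],
    [0, 0, 0],
    [0, 0, 0]
  ],
  "hand": [-1, -1, -1]
}}

```text
clock: 8.43
tcp_pos: [0.5929, -0.0686, 0.0689]
eef_rot: [[-0.192, 0.981, 0.001], [0.981, 0.192, -0.0], [-0.0, 0.001, -1.0]]
force: [0.7, 0.6, 9.0]
grip_width: 0.017
grip_force: 59.8
```

{"name": "apply_moves", "arguments": {
  "xyz": [
    [0, 0, 1],
    [0, 0, 1],
    [0, 0, 0]
  ],
  "rot": [
    [0, 0, 0],
    [0, 0, 0],
    [0, 0, 0]
  ],
  "hand": [-1, -1, -1]
}}

```text
clock: 8.68
tcp_pos: [0.5929, -0.0686, 0.0669]
eef_rot: [[-0.192, 0.981, 0.001], [0.981, 0.192, -0.0], [-0.0, 0.001, -1.0]]
force: [0.8, -0.8, 9.2]
grip_width: 0.0175
grip_force: 59.8
```

{"name": "apply_moves", "arguments": {
  "xyz": [
    [0, 0, 1],
    [0, 0, 1],
    [0, 0, 0]
  ],
  "rot": [
    [0, 0, 0],
    [0, 0, 0],
    [0, 0, 0]
  ],
  "hand": [-1, -1, -1]
}}

```text
clock: 8.93
tcp_pos: [0.5928, -0.0687, 0.0647]
eef_rot: [[-0.192, 0.981, 0.001], [0.981, 0.192, -0.0], [-0.0, 0.001, -1.0]]
force: [0.5, 0.3, 5.0]
grip_width: 0.018
grip_force: 59.4
```

{"name": "apply_moves", "arguments": {
  "xyz": [
    [0, 0, 1],
    [0, 0, 1],
    [0, 0, 0]
  ],
  "rot": [
    [0, 0, 0],
    [0, 0, 0],
    [0, 0, 0]
  ],
  "hand": [-1, -1, -1]
}}

```text
clock: 9.18
tcp_pos: [0.5926, -0.0686, 0.0623]
eef_rot: [[-0.192, 0.981, 0.001], [0.981, 0.192, -0.0], [-0.0, 0.001, -1.0]]
force: [2.9, -0.9, 3.5]
grip_width: 0.0175
grip_force: 59.3
```

```bash
python3 - <<'E'
from plant import env
s=env.read_state();print(s["clock"],s["tcp_pos"],s["force"],s["ft_torque"])
E
```

```text
9.1833 [ 0.59257636 -0.06856979  0.06228192] [ 2.89401778 -0.883503    3.48107538] [-0.06589002 -0.39356319 -0.1041921 ]
```

{"name": "apply_moves", "arguments": {
  "xyz": [
    [0, 0, 1],
    [0, 0, 1],
    [0, 0, 1],
    [0, 0, 0],
    [0, 0, 0],
    [0, 0, 0]
  ],
  "rot": [
    [0, 0, 0],
    [0, 0, 0],
    [0, 0, 0],
    [0, 0, 0],
    [0, 0, 0],
    [0, 0, 0]
  ],
  "hand": [-1, -1, -1, -1, -1, -1]
}}

```text
clock: 9.68
tcp_pos: [0.5926, -0.0686, 0.0596]
eef_rot: [[-0.192, 0.981, 0.001], [0.981, 0.192, -0.0], [-0.0, 0.001, -1.0]]
force: [0.6, -0.2, 7.0]
grip_width: 0.0175
grip_force: 59.4
```

```bash
python3 - <<'E'
from plant import env
import cv2,numpy as np
from h import *
s=env.read_state()
I=[]
for n,b in(("wrist",(160,20,240,180)),("scene",(270,210,100,75)),("side",(250,215,100,75))):
    c=env.camera(n);np.savez(f"pics/{n}6.npz",K=c["camera_matrix"],T=c["pose"],im=c["image"],t=s["tcp_pos"],R=s["eef_rot"]);x,y,w,h=b;I.append(cv2.resize(c["image"][y:y+h,x:x+w,::-1],(400,300),interpolation=cv2.INTER_CUBIC))
cv2.imwrite("pics/m6.png",np.vstack([np.hstack([I[0],I[0]*0]),np.hstack(I[1:])]))
print(s["clock"],s["tcp_pos"],s["force"],s["ft_torque"])
E
```

```text
9.6833 [ 0.5926074  -0.06856274  0.05958201] [ 0.61452005 -0.20485964  7.03709324] [-0.10084719 -0.18744197 -0.02395598]
```

View pics/m6.png

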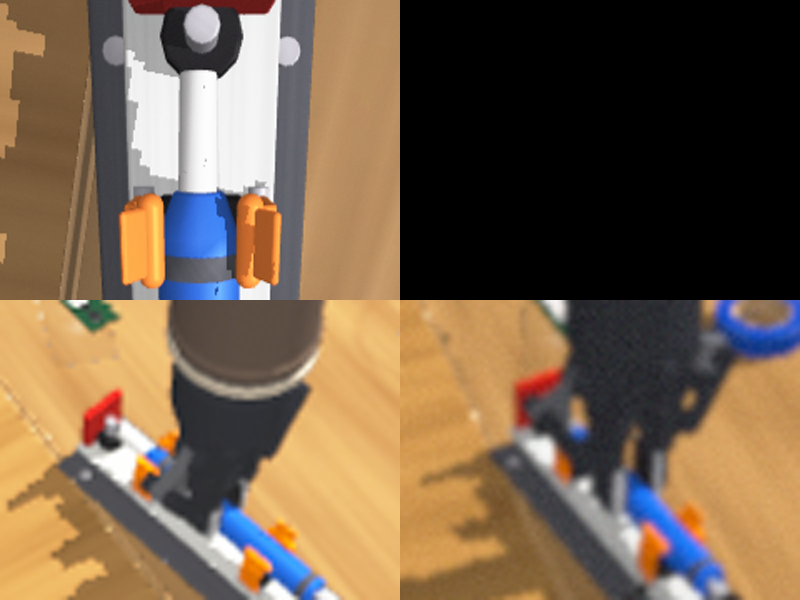

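Snapped: barrel sits between both pairs, below the lips, centred (fingers 120–280, pump ≈199), and force rises again at the rail's stiffness. Relax upward 6 mm, then slide.

{"name": "apply_moves", "arguments": {
  "xyz": [
    [0, 0, -2],
    [0, 0, -2],
    [0, 0, -2],
    [0, 0, 0],
    [0, 0, 0],
    [0, 0, 0]
  ],
  "rot": [
    [0, 0, 0],
    [0, 0, 0],
    [0, 0, 0],
    [0, 0, 0],
    [0, 0, 0],
    [0, 0, 0]
  ],
  "hand": [-1, -1, -1, -1, -1, -1]
}}

```text
clock: 10.33
tcp_pos: [0.5925, -0.0685, 0.0653]
eef_rot: [[-0.192, 0.981, 0.001], [0.981, 0.192, -0.0], [-0.0, 0.0, -1.0]]
force: [3.6, -1.3, 0.6]
grip_width: 0.0177
grip_force: 59.0
```

{"name": "apply_moves", "arguments": {
  "xyz": [
    [1, 0, 0],
    [1, 0, 0],
    [1, 0, 0],
    [1, 0, 0],
    [0, 0, 0]
  ],
  "rot": [
    [0, 0, 0],
    [0, 0, 0],
    [0, 0, 0],
    [0, 0, 0],
    [0, 0, 0]
  ],
  "hand": [-1, -1, -1, -1, -1]
}}

```text
clock: 10.75
tcp_pos: [0.5916, -0.0643, 0.0653]
eef_rot: [[-0.192, 0.981, 0.0], [0.981, 0.192, 0.0], [0.0, 0.0, -1.0]]
force: [3.3, -2.0, 0.4]
grip_width: 0.0177
grip_force: 59.0
```

{"name": "apply_moves", "arguments": {
  "xyz": [
    [1, 0, 0],
    [1, 0, 0],
    [1, 0, 0],
    [1, 0, 0],
    [0, 0, 0]
  ],
  "rot": [
    [0, 0, 0],
    [0, 0, 0],
    [0, 0, 0],
    [0, 0, 0],
    [0, 0, 0]
  ],
  "hand": [-1, -1, -1, -1, -1]
}}

```text
clock: 11.17
tcp_pos: [0.5907, -0.0602, 0.0653]
eef_rot: [[-0.192, 0.981, -0.0], [0.981, 0.192, 0.0], [0.0, -0.0, -1.0]]
force: [3.6, -1.8, 0.5]
grip_width: 0.0177
grip_force: 59.0
```

{"name": "apply_moves", "arguments": {
  "xyz": [
    [1, 0, 0],
    [1, 0, 0],
    [1, 0, 0],
    [0, 0, 0]
  ],
  "rot": [
    [0, 0, 0],
    [0, 0, 0],
    [0, 0, 0],
    [0, 0, 0]
  ],
  "hand": [-1, -1, -1, -1]
}}

```text
clock: 11.5
tcp_pos: [0.5901, -0.0573, 0.0653]
eef_rot: [[-0.192, 0.981, -0.0], [0.981, 0.192, 0.0], [0.0, -0.0, -1.0]]
force: [3.6, -2.1, 1.5]
grip_width: 0.0177
grip_force: 59.0
```

{"name": "apply_moves", "arguments": {
  "xyz": [
    [1, 0.5, 0],
    [1, 0, 0],
    [0, 0, 0]
  ],
  "rot": [
    [0, 0, 0],
    [0, 0, 0],
    [0, 0, 0]
  ],
  "hand": [-1, -1, -1]
}}

```text
clock: 11.75
tcp_pos: [0.59, -0.0555, 0.0652]
eef_rot: [[-0.192, 0.981, -0.001], [0.981, 0.192, 0.0], [0.0, -0.001, -1.0]]
force: [2.0, -2.6, 1.1]
grip_width: 0.0175
grip_force: 59.0
```

{"name": "apply_moves", "arguments": {
  "xyz": [
    [1, 0, 0],
    [0, 0, 0],
    [0, 0, 0]
  ],
  "rot": [
    [0, 0, 0],
    [0, 0, 0],
    [0, 0, 0]
  ],
  "hand": [-1, -1, -1]
}}

```text
clock: 12.0
tcp_pos: [0.5898, -0.0545, 0.0652]
eef_rot: [[-0.192, 0.981, -0.001], [0.981, 0.192, 0.0], [0.0, -0.001, -1.0]]
force: [2.3, -3.0, 1.2]
grip_width: 0.0173
grip_force: 59.0
```

{"name": "apply_moves", "arguments": {
  "xyz": [
    [1, 0, 0],
    [0, 0, 0],
    [0, 0, 0]
  ],
  "rot": [
    [0, 0, 0],
    [0, 0, 0],
    [0, 0, 0]
  ],
  "hand": [-1, -1, -1]
}}

```text
clock: 12.25
tcp_pos: [0.5897, -0.0535, 0.0652]
eef_rot: [[-0.192, 0.981, -0.0], [0.981, 0.192, 0.0], [0.0, -0.0, -1.0]]
force: [1.8, -2.7, 0.7]
grip_width: 0.0176
grip_force: 59.0
```

{"name": "apply_moves", "arguments": {
  "xyz": [
    [0.8, 0, 0],
    [0, 0, 0],
    [0, 0, 0]
  ],
  "rot": [
    [0, 0, 0],
    [0, 0, 0],
    [0, 0, 0]
  ],
  "hand": [-1, -1, -1]
}}

```text
clock: 12.5
tcp_pos: [0.5897, -0.053, 0.0653]
eef_rot: [[-0.192, 0.981, -0.0], [0.981, 0.192, -0.0], [-0.0, -0.0, -1.0]]
force: [2.2, -3.7, 1.4]
grip_width: 0.0174
grip_force: 59.0
```

{"name": "apply_moves", "arguments": {
  "xyz": [
    [0.8, 0, 0],
    [0, 0, 0],
    [0, 0, 0]
  ],
  "rot": [
    [0, 0, 0],
    [0, 0, 0],
    [0, 0, 0]
  ],
  "hand": [-1, -1, -1]
}}

```text
clock: 12.75
tcp_pos: [0.5896, -0.0525, 0.0653]
eef_rot: [[-0.192, 0.981, 0.0], [0.981, 0.192, -0.0], [-0.0, -0.0, -1.0]]
force: [2.0, -5.0, 0.6]
grip_width: 0.0176
grip_force: 59.0
```

```bash
python3 - <<'E'
from plant import env
import cv2,numpy as np
c=env.camera("wrist");s=env.read_state();print(s["clock"],s["force"])
cv2.imwrite("pics/m7.png",cv2.resize(c["image"][0:150,180:380,::-1],(800,600),interpolation=cv2.INTER_CUBIC))
E
```

```text
12.8 [ 2.14110488 -5.44920721  0.20322145]
```

View pics/m7.png

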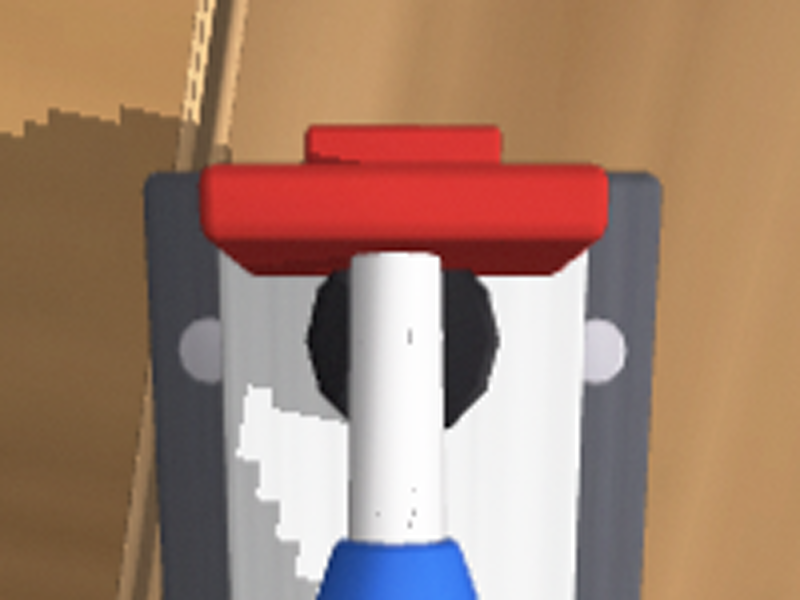

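Nose tip (≈(396,255)) is against the red plate's face, with about 3 N extra along the rail. Release and retreat.

{"name": "apply_moves", "arguments": {
  "xyz": [
    [0, 0, 0],
    [0, 0, 0],
    [0, 0, 0],
    [0, 0, 0],
    [0, 0, 0],
    [0, 0, 0],
    [0, 0, 0],
    [0, 0, 0]
  ],
  "rot": [
    [0, 0, 0],
    [0, 0, 0],
    [0, 0, 0],
    [0, 0, 0],
    [0, 0, 0],
    [0, 0, 0],
    [0, 0, 0],
    [0, 0, 0]
  ],
  "hand": [-0.5, -0.3, -0.1, 0.1, 0.2, 0.2, 0.2, 0.2]
}}

```text
clock: 13.47
tcp_pos: [0.5896, -0.052, 0.0653]
eef_rot: [[-0.192, 0.981, -0.0], [0.981, 0.192, 0.0], [0.0, -0.0, -1.0]]
force: [0.3, 0.5, -1.0]
grip_width: 0.0516
grip_force: 0.0
```

{"name": "apply_moves", "arguments": {
  "xyz": [
    [0, 0, -5],
    [0, 0, -15],
    [0, 0, -30],
    [0, 0, -30],
    [0, 0, -30],
    [0, 0, 0],
    [0, 0, 0],
    [0, 0, 0]
  ],
  "rot": [
    [0, 0, 0],
    [0, 0, 0],
    [0, 0, 0],
    [0, 0, 0],
    [0, 0, 0],
    [0, 0, 0],
    [0, 0, 0],
    [0, 0, 0]
  ],
  "hand": [0.2, 0.2, 0.2, 0.2, 0.2, 0.2, 0.2, 0.2]
}}

```text
clock: 14.13
tcp_pos: [0.5893, -0.0519, 0.1753]
eef_rot: [[-0.192, 0.981, -0.0], [0.981, 0.192, 0.0], [0.0, 0.0, -1.0]]
force: [0.7, 0.6, -1.1]
grip_width: 0.0515
grip_force: 0.0
```

```bash
python3 - <<'E'
from plant import env
import cv2,numpy as np
s=env.read_state();print(s["clock"],s["tcp_pos"],s["force"],s["grip_width"])
I=[]
for n,b in(("wrist",(160,0,240,180)),("scene",(270,210,100,75)),("side",(250,215,100,75))):
    c=env.camera(n);x,y,w,h=b;I.append(cv2.resize(c["image"][y:y+h,x:x+w,::-1],(400,300),interpolation=cv2.INTER_CUBIC))
cv2.imwrite("pics/m8.png",np.vstack([np.hstack([I[0],I[0]*0]),np.hstack(I[1:])]))
E
```

```text
14.1333 [ 0.5893328  -0.05190446  0.17527214] [ 0.65160801  0.59277674 -1.07602636] 0.05154947086187221
```

View pics/m8.png

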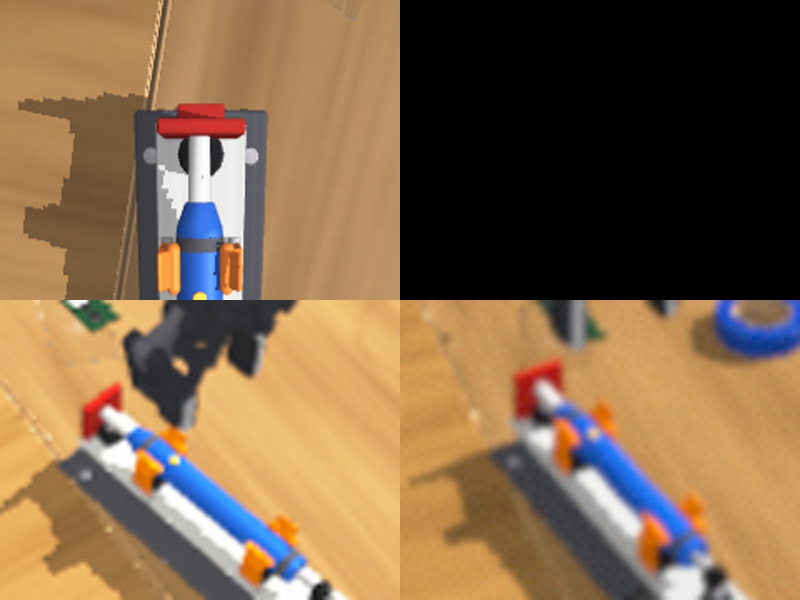

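The pump lies in both finger pairs with its nose (wrist crop (200,137)) against the red plate, and the gripper is clear. Handing in.

```bash
python3 -c "
from plant import env
print(env.sign_off())"
```

```text
the job is handed in; nothing more can be done
None
```

The pump is snapped into both finger pairs with its nose resting against the end plate and has been let go; the job was handed in at about 14 s, but no verdict came back (force readings peaked near 9 N pressing down and 5.5 N along the rail).

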